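Third hand at the framing jig

ROBOT

A 6-joint arm with a two-finger parallel gripper is mounted at the origin on the work surface. World frame = base frame: x ahead of the robot, y to its left, z up, the work surface at z = 0. Lengths are in mm, angles in rad, forces in N, time in s.
With the tool pointing down it reaches from about 200 to 875 mm from the base axis. Payload 3.4 kg.
Tool frame: the origin (TCP) lies at the very end of the fingers, on their centre line; the grasp point (between the pads) lies 19 mm behind it; z points along the fingers, y is the line along which they close (so a half turn about z gives the same grasp; the last joint's range is limited). The gripper opens to 94 mm and grips with 3 to 60 N. Pads are 16 mm wide; open, the fingers measure 119 mm over their backs; the gripper's body (75 mm by 177 mm) begins 78 mm behind the grasp point.
Start: joints at [1.118, 0.276, 1.505, -0, 1.361, -0.121], TCP at [187.322, 543.669, 205.493] pointing down, gripper open.
Joint ranges: [-2.89, 2.89], [-0.75, 2.08], [0.22, 2.7], [-1.18, 4.32], [0.11, 2.71], [-2.7, 2.7]. Speed limits (rad/s): [2.57, 2.57, 3.14, 3.14, 3.14, 3.14].

INTERFACE

Orientations are given as a 3x3 rotation matrix whose columns are the frame's x, y, z axes.
In Python, from workcell import * gives the robot as it stands.
- The arm moves only by the tool apply_moves, never from a script. Its argument "rows" is a list that holds one entry, the list of rows, each a list of 5 numbers: the shift along the world's x, y, z in mm, then the turn about the world's z in rad, then the opening, from 0 (shut) to 1 (fully open). A call has 1 to 20 rows; each row shifts and turns the commanded pose from where the row before left it; what a row does not reach is not made up. A row lasts 1/12 s, in which the tool goes at most 41.7 mm and 7.16 degrees, less where a joint would pass 70% of its speed; a pose out of reach is approached as far as the arm can. A call with a gripper value outside its range is refused whole. The fingers move at their own pace and stop on an object; "force" is the grip in N (left out, the last holds). Time passes only in rows, so rows that do not move let the fingers close. It gives the time, the measured TCP pose, the force, the opening and the grip force at its end, in the units of the state.
- read_state(): the state, without advancing time (a new reading comes with each control period).
- snapshot(name): name is "side" or "top" or "wrist"; returns a dict with "image" (420x560x3 uint8, blue, green, red), "mtx" (3x3 intrinsics, pixels), "position" and "rotation" of the camera in the world. Camera axes: x right, y down, z forward; pixel columns grow to the right and rows downward; lengths in mm; the calibration is good to about 2 mm. A picture is of the moment at which its call begins. There is no depth.
- close_job(): hands the job in; it is judged then, once.
Trained networks look in a picture, given as the dict that the camera call returned (one of the last four; its "shot" number tells which), for a name from the list of things; names that differ only in an ending like _2 or _b are one class to them, and where a whole thing is asked for, a point or a joint stands for the part that bears it (a point fixed in the world has none). Each returns a list of dicts, best first, with "p" (0 to 1); they miss things now and then, are a little off and sometimes report something else, mostly with a low value. They report only what shows in the picture. A call takes as long as a camera call. They do not tell look-alikes from the thing itself.
- search_frame(picture, thing): "pixel" ([column, row] in pixels, amid what is visible of it).
- spot_point(picture, thing): "pixel" ([column, row] in pixels: a listed point, or the origin of a listed thing).
The state is a dict: "t": time; "joint_positions": joint angles; "qd": joint speeds; "effort": joint torques, N m; "eef_pos": TCP position; "orientation": TCP orientation; "ft_force": force on the tool from outside, world axes, zero at the start; "wrist_torque": the same for the moment, N m; "width": finger opening in mm; "grasp_force": force on a finger pad.
Only numpy, scipy, OpenCV 4.12 (cv2) and the standard library are available. Lean on these libraries where they do the work, as an engineer would, in place of code of your own. Each camera call takes 0.05 s, during which the arm holds its last target. There are 200 camera calls.

TASK

Turn the red knob on the framing jig clockwise until it clicks past its detent and the two blue stop pads stand up, then stand the wooden frame board on the bed on its long edge, flush against and centred across both pads. Press it steadily so that the pads' pointer sits in the green band of the gauge, never pushing them to the end of their travel, hold that for about three seconds, and finish still holding it pressed there so that I can screw it. Leave the paint jar, tape roll and screwdriver where they are.

Things in the scene. Friction and masses are not known exactly. Their poses are not given: they have to be found in the camera images.
- jig: Fixed plywood jig lying on the desk, 30 mm thick. Origin on its underside; the bed spans x -85 to +70 mm, y -170 to +100 mm of its frame, top face at z = 30 mm. The board is pressed in its +x direction, centred at its y = 0. Gauge: white card on the bed beside the +y pad, with a green band (5 to 11 mm of pad travel, 7.5 to 16.5 N) and a red band beyond.
- knob_grip (a point): On the red knob's axis at the height to grip, 37 mm above the bed's top face, at jig x = -20, y = -120 mm. The knob is an upright bar 42 mm long, 14 mm thick, 32 mm tall (top 44 mm above the bed) on a disc of 22 mm radius. The point turns with the knob: its x axis is along the bar; at joint value 0 that is the jig's x axis.
- knob (a joint): Angle of the knob, rad, grows as it turns clockwise seen from above. 0 = pads sunk, 1.2 = end stop, pads up (20 mm of lift per rad). Its over-centre detent resists with up to 0.2 N m at first, less and less until about 0.75; then it snaps the knob on to 1.2 by itself and keeps it there. Pushing on the raised pads does not turn it back.
- pads: Two blue stop pads moving as one, each 30 mm wide (y) and 14 mm thick (x), centred at y = -50 and +50 mm; in the 70 mm gap between them a finger fits. Origin: in the plane of their flat front faces, midway between them; unpressed at jig x = 20 mm, y = 0. Sunk: inside the bed. Raised: 22 mm above the bed. A black pointer beside the +y pad shows the travel on the gauge.
- stop_face (a point): Point on the plane of the pads' front faces, midway between the pads; raised it is 11 mm above the bed's top face, sunk it is 24 mm lower. Its x axis is the pressing direction (the jig's +x), z is up.
- stop (a joint): How far the pads are pushed back in jig +x, m: 0 free, 0.015 the end of travel. A spring returns them: 1.5 N per mm (8 mm = 12 N). Pushed back 5 to 11 mm = pointer in the green band.
- board: The frame board, pale wood, 18 mm thick (its x), 150 mm long (its y), 40 mm high (its z), 90 g, loose, standing on its long edge on the desk. Origin at the centre of its underside. Both broad faces are alike. It starts left or right of the jig, its length pointing roughly away from the robot.
- jar: Bystander: jar of orange paint with white cap, 52 mm across, 62 mm tall, loose. Origin at the centre of its underside. Leave alone.
- tape: Bystander: green tape roll lying flat, 72 mm across, 18 mm high, loose. Origin at the centre of its underside. Leave alone.
- screwdriver: Bystander: screwdriver with yellow handle lying on the desk beyond the jig, 190 mm long along its x, handle 26 mm thick. Origin under its middle. Leave alone.
Mind the look-alikes: they are no part of the job. What is meant by the board is not black or purple, and is the larger of those in its own colour.

How it is judged (in metres and radians):
On the way, in this order (a step that is already met when the one before it is completed fails the run):
1. the knob has clicked past its detent and the pads are up (value of joint knob above 1.05 rad), for 0.2 s.
2. the board is held flush against the raised pads with the pointer in the green band for 2 s (value of joint knob above 1.05 rad and angle between the x axis of board and the x axis of stop_face, either way round below 0.05 rad and angle between board's own z axis and vertical below 0.08 rad and y of board in the frame of jig between -0.015 and 0.015 m and z of board in the frame of jig between 0.026 and 0.034 m and contact force between the fingers and board above 2 N and linear speed of board below 0.02 m/s and contact force between board and pads between 6.5 and 18 N and value of joint stop between 0.0045 and 0.0115 m), for 2 s.
At the end, for the whole second after the job is handed in: Knob past its detent (above 1.05 rad); board on the bed (within 4 mm), upright within 0.08 rad, flush with the pads within 0.05 rad, centred within 15 mm, still, pressed by the fingers on the pads with 6.5 to 18 N, pads pushed back 4.5 to 11.5 mm (all of step 2); the arm keeps its last pose, push and grip.
It fails at once if the pads are driven to the end of their travel (value of joint stop above 0.0145 m).
It fails at once if the jar of paint is moved by more than 25 mm (distance of jar from where it was at the start of the episode above 0.025 m).
It fails at once if the tape roll is moved by more than 25 mm (distance of tape from where it was at the start of the episode above 0.025 m).
It fails at once if the screwdriver is moved by more than 25 mm (distance of screwdriver from where it was at the start of the episode above 0.025 m).
It also fails if it takes over 64 s, if anything falls off the work surface, if the arm or the gripper's body presses on something with over 40 N, if the wrist force passes 120 N, or if a joint passes its speed limit or range.

## Working session

There is one attempt and no reset: what is moved stays moved. The work goes in short steps, Python scripts to look and compute and a tool call to move; the robot and the scene stay as the last step left them, time stands still between calls to the robot, and variables do not carry over. Pictures are saved under pics/ and viewed, at most 10 in all, crops included, and the job is handed in when it is done.

Besides the shell and the picture viewer there is one more tool, called after "Call:" as name(argument=value, ...) on one line, values as JSON. apply_moves: Moves the arm, as the interface text tells. Its arguments: {"type":"object","properties":{"rows":{"type":"array","items":{"type":"array","items":{"type":"array","items":{"type":"number"}}}},"force":{"type":"number"}},"required":["rows"]}

```bash
mkdir -p pics
cat > h.py <<'E'
from workcell import *
import numpy as np, cv2
def ray(s,px):
    d=np.linalg.inv(s["mtx"])@np.array([px[0],px[1],1.]); d=np.array(s["rotation"])@d
    return np.array(s["position"]),d
def onz(s,px,z):
    p,d=ray(s,px); return p+d*(z-p[2])/d[2]
def proj(s,P):
    c=np.array(s["rotation"]).T@(np.array(P,float)-np.array(s["position"])); c=np.array(s["mtx"])@c; return c[:2]/c[2]
def tri(obs):
    A=np.zeros((3,3));b=np.zeros(3)
    for s,px in obs:
        p,d=ray(s,px); d=d/np.linalg.norm(d); M=np.eye(3)-np.outer(d,d); A+=M;b+=M@p
    return np.linalg.solve(A,b)
E
python3 - <<'E'
from h import *
a=snapshot("top"); b=snapshot("side")
cv2.imwrite("pics/top0.png",a["image"]); cv2.imwrite("pics/side0.png",b["image"])
print(a["position"],b["position"])
for s in (a,b):
    for n,z in (("jig",0),("knob_grip",67),("board",0),("pads",30),("stop_face",17),("jar",0),("tape",0),("screwdriver",0)):
        for r in spot_point(s,n)[:4]: print(n,round(r["p"],2),np.round(r["pixel"]),np.round(onz(s,r["pixel"],z)))
E
```

```text
[ 350.8959974   -25.98830255 1133.54388372] [  481.41423745 -1016.34869226  1021.45210497]
jig 0.6 [247. 225.] [538.  50.   0.]
knob_grip 0.57 [288. 236.] [489. -64.  67.]
board 0.72 [360. 232.] [ 488. -270.    0.]
board 0.69 [367. 279.] [ 353. -272.    0.]
board 0.67 [421. 254.] [ 407. -433.    0.]
board 0.65 [362. 176.] [ 651. -298.    0.]
jar 0.94 [157. 253.] [484. 307.   0.]
tape 0.53 [142. 203.] [634. 345.   0.]
screwdriver 0.81 [280. 157.] [733. -67.   0.]
jig 0.92 [277. 207.] [544.  33.   0.]
jig 0.54 [254. 157.] [471. 292.   0.]
knob_grip 0.73 [262. 220.] [494. -89.  67.]
knob_grip 0.63 [253. 159.] [468. 196.  67.]
board 0.88 [233. 339.] [ 411. -429.    0.]
board 0.7 [324. 294.] [ 653. -306.    0.]
board 0.68 [262. 289.] [ 487. -282.    0.]
board 0.68 [213. 285.] [ 355. -264.    0.]
jar 0.69 [256. 158.] [479. 291.   0.]
tape 0.71 [298. 144.] [638. 367.   0.]
screwdriver 0.66 [344. 230.] [741. -77.   0.]
```

View pics/top0.png

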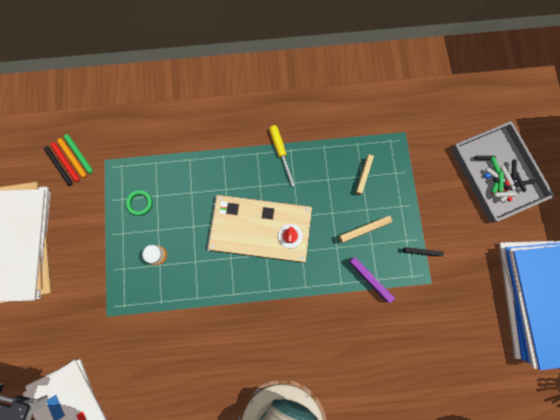

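View pics/side0.png

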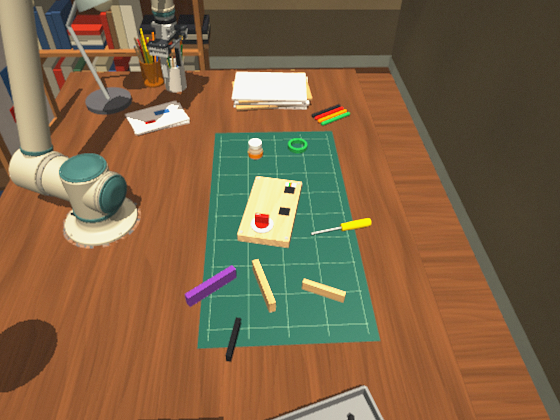

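The top view shows the larger pale board at (366,229) and a smaller look-alike at (365,174). The knob is at (291,236), the sunk pads at (232,209) and (268,213), the jar at (153,255) and the tape at (139,203). I'll move over the jig for wrist views.

Call:
apply_moves(rows=[[[13,-33,8,0,1],[13,-33,8,0,1],[13,-33,8,0,1],[13,-33,8,0,1],[13,-33,8,0,1],[13,-33,8,0,1],[13,-33,8,0,1],[13,-33,8,0,1],[13,-33,8,0,1],[13,-33,8,0,1],[13,-33,8,0,1],[13,-33,8,0,1],[13,-33,8,0,1],[13,-33,8,0,1],[13,-33,8,0,1],[13,-33,8,0,1],[0,0,0,0,1]]])

```text
t: 2.32
eef_pos: [398.3, 10.0, 334.7]
orientation: [[-0.943, 0.333, 0.004], [0.333, 0.943, -0.004], [-0.005, -0.003, -1.0]]
ft_force: [0.3, -0.1, 0.3]
width: 93.9
grasp_force: 0.0
```

Run:
```python
from h import *
st=read_state(); print(st["t"],np.round(st["eef_pos"]),np.round(st["orientation"],3).tolist(),st["ft_force"])
a=snapshot("wrist"); b=snapshot("side"); c=snapshot("top")
cv2.imwrite("pics/w1.png",a["image"])
print(a["position"])
for n,z in (("jig",0),("knob_grip",67),("board",0),("stop_face",17),("pads",17)):
    for r in spot_point(a,n)[:4]: print(n,round(r["p"],2),np.round(r["pixel"]),np.round(onz(a,r["pixel"],z)))
```

```text
2.3167 [398.  10. 335.] [[-0.943, 0.333, 0.004], [0.333, 0.943, -0.004], [-0.005, -0.003, -1.0]] [ 0.26491474 -0.14753988  0.27159453]
[327.55827348  35.81050163 514.69321685]
jig 0.73 [334. 242.] [532.  43.   0.]
knob_grip 0.56 [248. 260.] [492. -73.  67.]
knob_grip 0.18 [337. 243.] [508.  45.  67.]
board 0.96 [125. 286.] [ 493. -286.    0.]
board 0.88 [ 11. 270.] [ 410. -439.    0.]
board 0.82 [ 88. 202.] [ 352. -278.    0.]
board 0.7 [158. 370.] [ 652. -303.    0.]
```

View pics/w1.png

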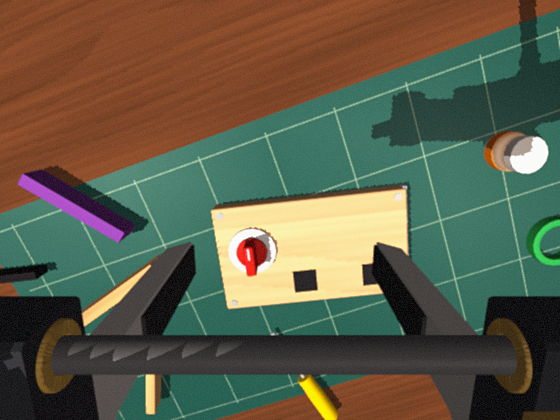

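Run:
```python
from h import *
a=snapshot("wrist"); c=snapshot("top")
cr=a["image"][165:325,195:435]; cr=cv2.resize(cr,None,fx=3.2,fy=3.2,interpolation=cv2.INTER_CUBIC)[:330]
cr2=cv2.resize(c["image"][185:270,195:405],None,fx=3.2,fy=3.2,interpolation=cv2.INTER_CUBIC)
o=np.zeros((602,768,3),np.uint8)[:600]; o[:330,:768]=cr[:330,:768]; o[328:328+272,:672]=cr2[:272]
cv2.imwrite("pics/c1.png",o)
for px in ((212,208),(405,186),(227,308),(305,281)): print(np.round(onz(a,px,30),1))
for px in ((215.5,196.5),(311,207),(306,261),(209,248.5)): print(np.round(onz(c,px,30),1))
```

```text
[412.3 -92.6  30. ]
[468.4 166.1  30. ]
[ 562.2 -128.6   30. ]
[558.1  -5.5  30. ]
[623.9 128.5  30. ]
[ 567.2 -136.6   30. ]
[ 418.7 -105.7   30. ]
[479.1 156.   30. ]
```

View pics/c1.png

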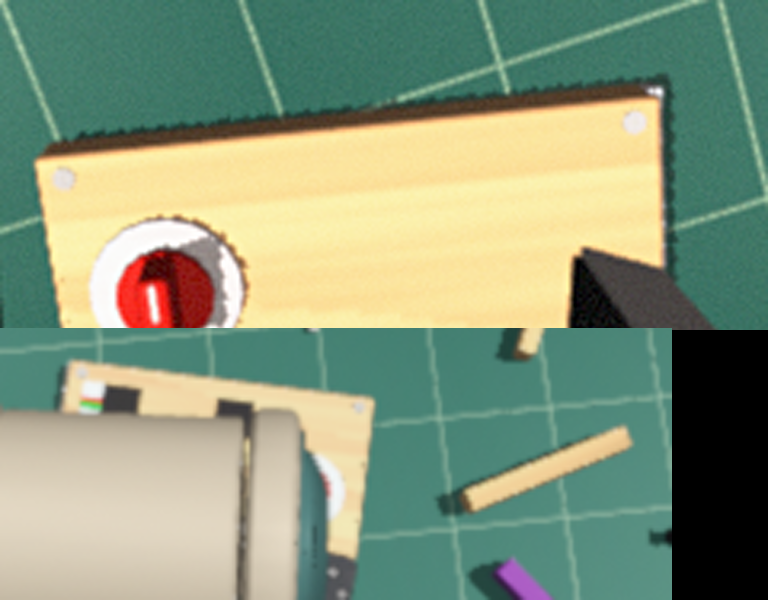

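```bash
cat > jig.py <<'E'
from h import *
from scipy.optimize import least_squares
def fit(s,img,p0=(527,40,-.22)):
    h=cv2.cvtColor(img,cv2.COLOR_BGR2HSV)
    m=cv2.inRange(h,(12,40,140),(32,180,255)); m=cv2.morphologyEx(m,cv2.MORPH_OPEN,np.ones((3,3)))
    cs,_=cv2.findContours(m,cv2.RETR_EXTERNAL,cv2.CHAIN_APPROX_NONE)
    c0=proj(s,[p0[0],p0[1],30])
    c=max(cs,key=lambda c:(cv2.contourArea(c) if np.linalg.norm(c[:,0].mean(0)-c0)<60 else 0))[:,0]
    P=np.array([onz(s,p,30)[:2] for p in c])
    def r(p):
        ca,sa=np.cos(p[2]),np.sin(p[2]); d=(P-p[:2])@np.array([[ca,-sa],[sa,ca]])
        q=np.abs(d-np.array([-7.5,-35]))-np.array([77.5,135])
        return np.where((q<0).all(1),q.max(1),np.hypot(*np.maximum(q,0).T))
    o=least_squares(r,p0,loss='cauchy',f_scale=1.5,x_scale=[1,1,.01])
    rr=r(o.x); return o.x,(abs(rr)<3).mean(),len(rr)
E
python3 - <<'E'
from jig import *
a=snapshot("wrist"); c=snapshot("top"); b=snapshot("side")
print(fit(a,a["image"])); print(fit(c,cv2.imread("pics/top0.png"))); print(fit(b,cv2.imread("pics/side0.png")))
for n in ("knob_grip",):
  for s in (a,b):
    for r in spot_point(s,n)[:2]: print(n,round(r["p"],2),np.round(onz(s,r["pixel"],67)))
print(read_state()["eef_pos"])
E
```

```text
(array([ 5.38164424e+02,  4.14821313e+01, -2.27012300e-01]), np.float64(0.7940717628705148), 641)
(array([ 5.38580048e+02,  4.35270940e+01, -2.26885877e-01]), np.float64(0.7480519480519481), 385)
(array([ 5.37196450e+02,  3.75073821e+01, -2.24924107e-01]), np.float64(0.5363984674329502), 261)
knob_grip 0.6 [492. -73.  67.]
knob_grip 0.51 [588. 306.  67.]
knob_grip 0.65 [493. -73.  67.]
knob_grip 0.32 [472. 192.  67.]
[395.25973522  15.9029965  333.49428129]
```

Call:
apply_moves(rows=[[[19.4,-17.5,-25,0.023,0.6],[19.4,-17.5,-25,0.023,0.6],[19.4,-17.5,-25,0.023,0.6],[19.4,-17.5,-25,0.023,0.6],[19.4,-17.5,-25,0.023,0.6],[0,0,-40,0,0.6],[0,0,-40,0,0.6],[0,0,-30,0,0.6],[0,0,-30,0,0.6],[0,0,-20,0,0.6],[0,0,0,0,0.6],[0,0,0,0,0.2],[0,0,0,0,0],[0,0,0,0,0],[0,0,0,0,0],[0,0,0,0,0]]], force=50)

```text
t: 4.4
eef_pos: [493.3, -72.1, 49.8]
orientation: [[-0.977, 0.215, 0.003], [0.215, 0.977, -0.001], [-0.003, -0.0, -1.0]]
ft_force: [-0.2, 0.5, -0.1]
width: 26.5
grasp_force: 0.0
```

Call:
apply_moves(rows=[[[0,0,0,0,0],[0,0,0,0,0],[0,0,0,0,0],[0,0,0,0,0],[0,0,0,0,0]]])

```text
t: 4.82
eef_pos: [492.8, -71.5, 49.1]
orientation: [[-0.976, 0.216, 0.001], [0.216, 0.976, 0.001], [-0.001, 0.001, -1.0]]
ft_force: [0.2, 1.6, 5.9]
width: 13.5
grasp_force: 50.0
```

Call:
apply_moves(rows=[[[0,0,0,-0.1,0],[0,0,0,-0.1,0],[0,0,0,-0.1,0],[0,0,0,-0.1,0],[0,0,0,-0.1,0],[0,0,0,-0.1,0],[0,0,0,-0.1,0],[0,0,0,-0.1,0],[0,0,0,-0.1,0],[0,0,0,-0.1,0],[0,0,0,-0.1,0],[0,0,0,-0.08,0],[0,0,0,0,0],[0,0,0,0,0],[0,0,0,0,0]]])

```text
t: 6.07
eef_pos: [492.0, -72.2, 49.1]
orientation: [[-0.174, 0.985, -0.0], [0.985, 0.174, -0.001], [-0.001, -0.0, -1.0]]
ft_force: [-2.3, -0.3, 7.2]
width: 13.5
grasp_force: 50.0
```

Call:
apply_moves(rows=[[[0,0,0,0,0.5],[0,0,0,0,0.5],[0,0,0,0,0.5],[0,0,0,0,0.5],[0,0,20,0,0.6],[0,0,35,0,0.8],[-5,-5,38,0,1],[-12,-5,38,0,1],[-12,-5,38,0,1],[-12,-10,38,0,1],[-12,-10,38,0,1],[-12,-10,30,0,1],[0,0,0,0,1],[0,0,0,0,1],[0,0,0,0,1]]], force=30)

```text
t: 7.32
eef_pos: [427.0, -116.6, 322.5]
orientation: [[-0.173, 0.985, -0.001], [0.985, 0.173, 0.001], [0.001, -0.001, -1.0]]
ft_force: [-0.3, -0.3, -0.1]
width: 94.0
grasp_force: 0.0
```

Run:
```python
from jig import *
st=read_state(); print(st["t"],np.round(st["eef_pos"],1),np.round(st["joint_positions"],2))
a=snapshot("wrist"); c=snapshot("top"); b=snapshot("side")
print(a["position"])
A=cv2.resize(a["image"],(400,300),interpolation=cv2.INTER_AREA)
pt=lambda s,P,w:cv2.resize(cv2.getRectSubPix(s["image"],w,tuple(map(float,proj(s,P)))),(400,300),interpolation=cv2.INTER_CUBIC)
o=np.vstack([np.hstack([A,pt(c,[500,-100,30],(200,150))]),np.hstack([pt(b,[550,30,40],(120,90)),pt(b,[493,-286,20],(120,90))])])
cv2.imwrite("pics/m2.png",o)
for s in (a,c,b):
  for n,z in (("board",0),("knob_grip",67),("stop_face",41)):
    for r in spot_point(s,n)[:3]: print(n,round(r["p"],2),np.round(r["pixel"]),np.round(onz(s,r["pixel"],z)))
```

```text
7.3167 [ 427.  -116.6  322.5] [-0.42  0.02  1.53  0.    1.59 -0.6 ]
[414.71485455 -42.89133745 503.00012851]
board 0.93 [306. 283.] [ 491. -282.    0.]
board 0.67 [404. 311.] [ 648. -303.    0.]
board 0.64 [214. 266.] [ 350. -278.    0.]
knob_grip 0.96 [344. 146.] [492. -67.  67.]
board 0.84 [366. 278.] [ 356. -270.    0.]
board 0.67 [421. 253.] [ 410. -434.    0.]
board 0.64 [361. 177.] [ 648. -297.    0.]
knob_grip 0.53 [249. 224.] [529.  38.  67.]
knob_grip 0.45 [288. 233.] [496. -65.  67.]
knob_grip 0.16 [248. 215.] [556.  39.  67.]
stop_face 0.56 [250. 214.] [561.  34.  41.]
board 0.85 [236. 342.] [ 419. -439.    0.]
board 0.83 [262. 291.] [ 487. -289.    0.]
board 0.56 [322. 294.] [ 649. -305.    0.]
knob_grip 0.67 [263. 219.] [495. -84.  67.]
knob_grip 0.38 [277. 209.] [537. -44.  67.]
stop_face 0.58 [282. 198.] [559.  33.  41.]
```

View pics/m2.png

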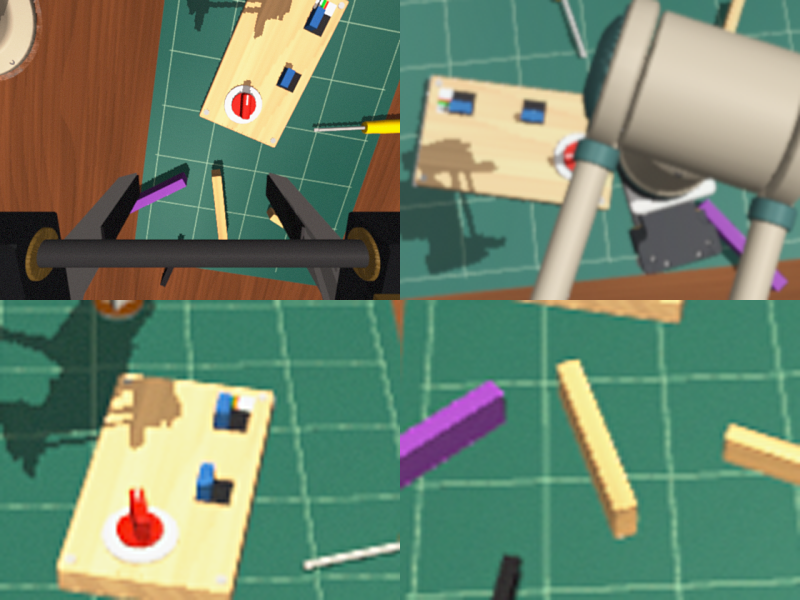

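The pads are up (blue blocks in the side crop) and the knob is turned. Next I'll measure the board's top face (z=40).

Run:
```python
from jig import *
c=snapshot("top"); b=snapshot("side"); a=snapshot("wrist")
for s,img,lo in ((c,cv2.imread("pics/top0.png"),130),(b,cv2.imread("pics/side0.png"),190),(a,a["image"],130)):
    h=cv2.cvtColor(img,cv2.COLOR_BGR2HSV)
    for lo in (130,180,205):
        m=cv2.inRange(h,(10,40,lo),(35,200,255))
        cs,_=cv2.findContours(m,cv2.RETR_EXTERNAL,cv2.CHAIN_APPROX_NONE)
        q=proj(s,[490,-283,40])
        k=min([x for x in cs if len(x)>25],key=lambda x:abs(cv2.pointPolygonTest(x,tuple(map(float,q)),True)) if cv2.pointPolygonTest(x,tuple(map(float,q)),True)<0 else 0)
        f=np.zeros(m.shape,np.uint8); cv2.drawContours(f,[k],-1,255,-1)
        ys,xs=np.nonzero(f); P=np.array([onz(s,(x,y),40)[:2] for x,y in zip(xs,ys)])
        mu=P.mean(0); w,v=np.linalg.eigh(np.cov(P.T)); d=v[:,1]; d=d*np.sign(-d[1])
        print(lo,len(P),np.round(mu,1),"dir",round(np.arctan2(d[1],d[0]),3),"L,W",np.round(np.sqrt(12*w),1), "extent",np.round(np.ptp((P-mu)@d)))
```

```text
130 170876 [520.5 -15.2] dir -1.744 L,W [1011.3 1363.8] extent 1662.0
180 363 [ 490.7 -280.1] dir -1.281 L,W [ 18.6 149.8] extent 150.0
205 312 [ 490.6 -279.7] dir -1.284 L,W [ 16.3 146.5] extent 148.0
130 148133 [ 457.7 -142.9] dir -0.985 L,W [1243.5 1373.2] extent 2486.0
180 401 [ 492.9 -295.8] dir -1.298 L,W [ 20.  170.2] extent 172.0
205 365 [ 492.3 -292.7] dir -1.296 L,W [ 19.1 166.5] extent 172.0
130 1276 [ 488.6 -274.9] dir -1.285 L,W [ 19.7 140. ] extent 141.0
180 1127 [ 488.5 -274.6] dir -1.283 L,W [ 17.7 138.1] extent 138.0
205 1104 [ 488.5 -274.7] dir -1.283 L,W [ 17.4 137.7] extent 138.0
```

Call:
apply_moves(rows=[[[12.7,-32.9,-20,0.023,0.7],[12.7,-32.9,-20,0.023,0.7],[12.7,-32.9,-20,0.023,0.7],[12.7,-32.9,-20,0.023,0.7],[12.7,-32.8,-20,0.022,0.7],[0,0,-40,0,0.7],[0,0,-40,0,0.7],[0,0,-40,0,0.7],[0,0,-40,0,0.7],[0,0,-27,0,0.7],[0,0,-17,0,0.7],[0,0,-10,0,0.6],[0,0,0,0,0.6],[0,0,0,0,0.6]]], force=20)

```text
t: 9.23
eef_pos: [491.2, -281.5, 9.8]
orientation: [[-0.284, 0.959, 0.0], [0.959, 0.284, -0.0], [-0.0, 0.0, -1.0]]
ft_force: [0.1, 0.7, 0.7]
width: 56.6
grasp_force: 0.0
```

Call:
apply_moves(rows=[[[0,0,0,0,0.1],[0,0,0,0,0.1],[0,0,0,0,0.1],[0,0,0,0,0.1],[0,0,0,0,0.1],[0,0,0,0,0.1],[0,0,0,0,0.1],[0,0,0,0,0.1]]], force=20)

```text
t: 9.9
eef_pos: [490.9, -281.3, 9.9]
orientation: [[-0.284, 0.959, 0.0], [0.959, 0.284, -0.0], [-0.0, 0.0, -1.0]]
ft_force: [-0.5, 0.4, 2.8]
width: 18.0
grasp_force: 20.0
```

Call:
apply_moves(rows=[[[0,0,20,0,0.1],[0,0,40,0,0.1],[0,0,40,0,0.1],[3.6,32.5,10,-0.0515,0.1],[3.6,32.5,0,-0.0515,0.1],[3.6,32.5,0,-0.0515,0.1],[3.6,32.5,0,-0.0515,0.1],[3.6,32.5,0,-0.0515,0.1],[3.6,32.5,0,-0.0515,0.1],[3.6,32.5,0,-0.0515,0.1],[3.6,32.5,0,-0.0515,0.1],[3.6,32.5,0,-0.0515,0.1],[3.4,32.5,0,-0.0515,0.1],[0,0,0,0,0.1],[0,0,0,0,0.1],[0,0,0,0,0.1]]], force=50)

```text
t: 11.23
eef_pos: [526.3, 43.5, 119.2]
orientation: [[0.224, 0.975, -0.001], [0.975, -0.224, -0.001], [-0.001, -0.0, -1.0]]
ft_force: [-0.4, -0.0, -0.7]
width: 17.7
grasp_force: 50.0
```

Run:
```python
from jig import *
st=read_state(); print(st["t"],np.round(st["eef_pos"],1),np.round(st["joint_positions"],2))
a=snapshot("wrist"); c=snapshot("top"); b=snapshot("side")
A=cv2.resize(a["image"],(400,300),interpolation=cv2.INTER_AREA)
pt=lambda s,P,w:cv2.resize(cv2.getRectSubPix(s["image"],w,tuple(map(float,proj(s,P)))),(400,300),interpolation=cv2.INTER_CUBIC)
o=np.vstack([np.hstack([A,pt(c,[530,20,100],(160,120))]),np.hstack([pt(b,[550,30,80],(160,120)),pt(b,[550,30,80],(100,75))])])
cv2.imwrite("pics/m3.png",o)
print("side crop origin",proj(b,[550,30,80])-[80,60])
for s in (a,b):
  for n,z in (("board",110),("stop_face",41)):
    for r in spot_point(s,n)[:2]: print(n,round(r["p"],2),np.round(r["pixel"]),np.round(onz(s,r["pixel"],z)))
```

```text
11.2333 [526.3  43.5 119.2] [-0.05  0.27  1.74 -0.    1.13  0.18]
side crop origin [199.73561013 129.07104758]
board 0.69 [282. 256.] [525.  41. 110.]
board 0.92 [210. 291.] [ 363. -361.  110.]
board 0.72 [322. 295.] [ 629. -385.  110.]
stop_face 0.65 [280. 196.] [551.  41.  41.]
```

View pics/m3.png

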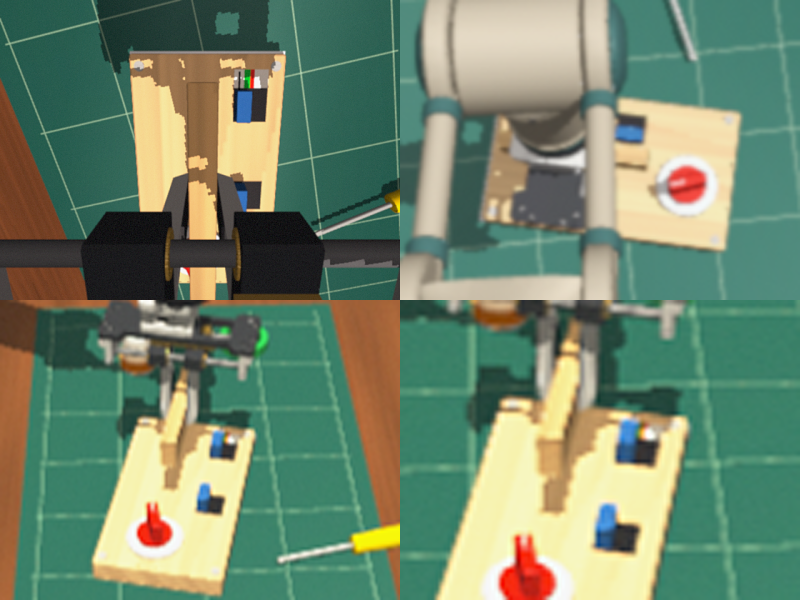

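Run:
```python
from jig import *
a=snapshot("wrist")
im=a["image"][50:185,180:400]; cv2.imwrite("pics/w4.png",cv2.resize(im,None,fx=3.6,fy=3.6,interpolation=cv2.INTER_CUBIC))
print("board far end",onz(a,(284,115),149.3), "predicted",proj(a,[526.3+75*.224,43.5+75*.975,149.3]))
J=lambda x,y,z:np.array([538.4+.974*x+.225*y,41-.225*x+.974*y,z])
for q in ((-85,100,30),(70,100,30),(20,65,52),(20,35,52),(20,-35,52)): 
    print(q,np.round((proj(a,J(*q))-[180,50])*3.6))
print("far end crop",(proj(a,[526.3+75*.224,43.5+75*.975,149.3])-[180,50])*3.6)
```

```text
board far end [543.92551053 114.98838637 149.3       ] predicted [281.06458116 111.36718684]
(-85, 100, 30) [-5. 89.]
(70, 100, 30) [792.  88.]
(20, 65, 52) [543. 277.]
(20, 35, 52) [538. 438.]
(20, -35, 52) [528. 778.]
far end crop [363.83249219 220.92187263]
```

View pics/w4.png

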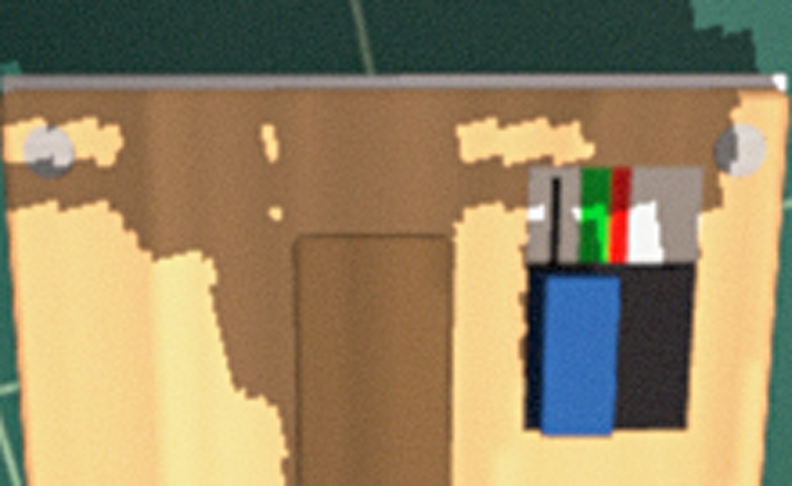

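The wrist view matches the jig model to about 1 mm: the +y pad front edge is at (543,277-438), with the pointer at zero. The board sits about 2.5 mm towards -y, so I'll correct that while lowering.

Call:
apply_moves(rows=[[[0.3,1.2,-25,0,0.1],[0.3,1.3,-20,0,0.1],[0,0,-15,0,0.1],[0,0,-10,0,0.1],[0,0,-6,0,0.1],[0,0,-3,0,0.1],[0,0,0,0,0.1],[0,0,0,0,0.1],[0,0,0,0,0.1]]])

```text
t: 12.38
eef_pos: [528.0, 46.2, 41.3]
orientation: [[0.225, 0.974, 0.002], [0.974, -0.225, -0.0], [0.0, 0.002, -1.0]]
ft_force: [-0.7, 0.0, -1.2]
width: 17.7
grasp_force: 50.0
```

Call:
apply_moves(rows=[[[2,-0.45,-0.5,0,0.1],[3,-0.7,-0.5,0,0.1],[3,-0.7,0,0,0.1],[3,-0.7,0,0,0.1],[3,-0.7,0,0,0.1],[2,-0.45,0,0,0.1],[1.5,-0.35,0,0,0.1],[0,0,0,0,0.1],[0,0,0,0,0.1],[0,0,0,0,0.1],[0,0,0,0,0.1]]])

```text
t: 13.3
eef_pos: [543.8, 42.4, 39.8]
orientation: [[0.225, 0.974, -0.002], [0.974, -0.225, 0.0], [-0.0, -0.002, -1.0]]
ft_force: [-3.7, 1.3, 6.4]
width: 17.9
grasp_force: 50.0
```

Call:
apply_moves(rows=[[[1,-0.23,0.3,0,0.1],[1,-0.23,0,0,0.1],[1,-0.23,0,0,0.1],[1,-0.23,0,0,0.1],[1,-0.23,0,0,0.1],[1,-0.23,0,0,0.1],[1,-0.23,0,0,0.1],[1,-0.23,0,0,0.1],[1,-0.23,0,0,0.1],[0,0,0,0,0.1],[0,0,0,0,0.1],[0,0,0,0,0.1]]])

```text
t: 14.3
eef_pos: [550.0, 41.0, 39.9]
orientation: [[0.225, 0.974, -0.007], [0.974, -0.225, 0.001], [-0.0, -0.007, -1.0]]
ft_force: [-7.3, 2.3, 8.2]
width: 18.1
grasp_force: 50.0
```

Call:
apply_moves(rows=[[[1,-0.23,0.3,0,0.1],[1,-0.23,0.3,0,0.1],[1,-0.23,0.3,0,0.1],[1,-0.23,0,0,0.1],[1,-0.23,0,0,0.1],[0,0,0,0,0.1],[0,0,0,0,0.1],[0,0,0,0,0.1],[0,0,0,0,0.1]]])

```text
t: 15.05
eef_pos: [552.3, 40.4, 39.9]
orientation: [[0.225, 0.974, -0.013], [0.974, -0.225, 0.002], [-0.001, -0.013, -1.0]]
ft_force: [-10.2, 3.6, 8.4]
width: 17.6
grasp_force: 50.0
```

Run:
```python
from jig import *
a=snapshot("wrist")
cv2.imwrite("pics/w5.png",cv2.resize(a["image"][20:170,180:400],None,fx=3.6,fy=3.6,interpolation=cv2.INTER_CUBIC))
st=read_state(); p=st["eef_pos"]; print(p,st["ft_force"],"jig x",.974*(p[0]-538.4)-.225*(p[1]-41),"y",.225*(p[0]-538.4)+.974*(p[1]-41))
```

```text
[552.34845755  40.41455634  39.91132531] [-11.0776944    3.8708386    8.51622045] jig x 13.717522477824716 y 2.568180828062768
```

View pics/w5.png

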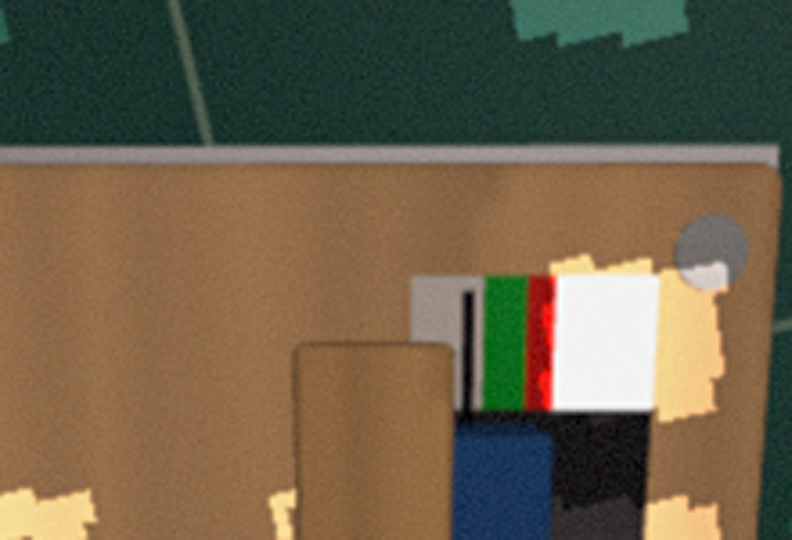

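The pointer is at col 468, about 2.5 mm of travel; the green band is at 485-526. I'll push further in.

Call:
apply_moves(rows=[[[1,-0.23,0.3,0,0.1],[1,-0.23,0.3,0,0.1],[1,-0.23,0.3,0,0.1],[1,-0.23,0,0,0.1],[1,-0.23,0,0,0.1],[1,-0.23,0,0,0.1],[1,-0.23,0,0,0.1],[0,0,0,0,0.1],[0,0,0,0,0.1],[0,0,0,0,0.1],[0,0,0,0,0.1]]])

```text
t: 16.02
eef_pos: [554.3, 39.9, 40.0]
orientation: [[0.226, 0.974, -0.022], [0.974, -0.226, 0.004], [-0.001, -0.023, -1.0]]
ft_force: [-16.7, 5.3, 11.2]
width: 17.3
grasp_force: 50.0
```

Call:
apply_moves(rows=[[[0,0,0.7,0,0.1],[0,0,0.7,0,0.1],[0,0,0.7,0,0.1],[0,0,0,0,0.1],[0,0,0,0,0.1],[0,0,0,0,0.1]]])

```text
t: 16.52
eef_pos: [556.6, 39.4, 40.0]
orientation: [[0.226, 0.974, -0.019], [0.974, -0.226, 0.003], [-0.001, -0.019, -1.0]]
ft_force: [-10.2, 4.4, -5.5]
width: 17.5
grasp_force: 50.0
```

Run:
```python
from jig import *
a=snapshot("wrist"); b=snapshot("side")
A=cv2.resize(a["image"][20:170,180:400],None,fx=2.6,fy=2.6,interpolation=cv2.INTER_CUBIC)
B=cv2.resize(cv2.getRectSubPix(b["image"],(110,40),tuple(map(float,proj(b,[550,30,60])))),(572,208),interpolation=cv2.INTER_CUBIC)
cv2.imwrite("pics/w6.png",np.vstack([A,B]))
st=read_state(); p=st["eef_pos"]; print(p,st["ft_force"],st["wrist_torque"],"jig x",.974*(p[0]-538.4)-.225*(p[1]-41))
```

```text
[556.60549007  39.41081214  40.03038492] [-10.71605716   3.75708086  -4.79895986] [ 0.71429838  2.02250585 -0.0042473 ] jig x 18.08971459917784
```

View pics/w6.png

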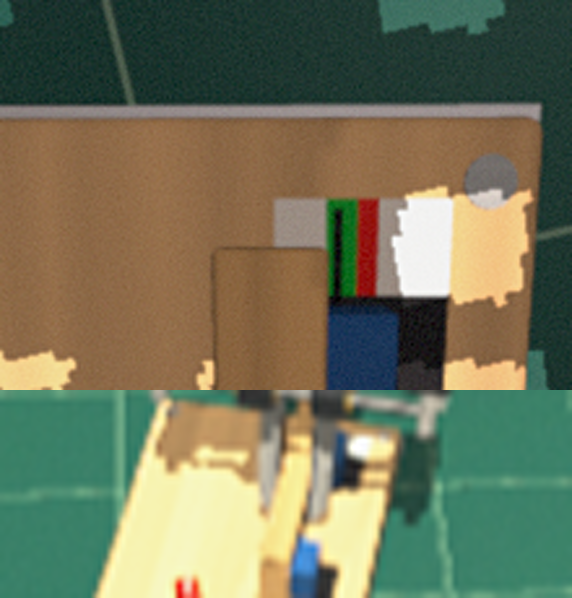

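The pointer is at col 338, inside the green band (327-358): about 7.1 mm of travel at about 11 N. I'll take off the small upward pull and hold.

Call:
apply_moves(rows=[[[0,0,-0.3,0,0.1],[0,0,-0.3,0,0.1],[0,0,0,0,0.1],[0,0,0,0,0.1],[0,0,0,0,0.1],[0,0,0,0,0.1],[0,0,0,0,0.1],[0,0,0,0,0.1],[0,0,0,0,0.1],[0,0,0,0,0.1],[0,0,0,0,0.1],[0,0,0,0,0.1],[0,0,0,0,0.1],[0,0,0,0,0.1],[0,0,0,0,0.1],[0,0,0,0,0.1],[0,0,0,0,0.1],[0,0,0,0,0.1],[0,0,0,0,0.1],[0,0,0,0,0.1]]])

```text
t: 18.28
eef_pos: [556.6, 39.4, 40.0]
orientation: [[0.226, 0.974, -0.019], [0.974, -0.226, 0.003], [-0.001, -0.019, -1.0]]
ft_force: [-10.9, 4.2, -2.5]
width: 17.8
grasp_force: 50.0
```

Call:
apply_moves(rows=[[[0,0,0,0,0.1],[0,0,0,0,0.1],[0,0,0,0,0.1],[0,0,0,0,0.1],[0,0,0,0,0.1],[0,0,0,0,0.1],[0,0,0,0,0.1],[0,0,0,0,0.1],[0,0,0,0,0.1],[0,0,0,0,0.1],[0,0,0,0,0.1],[0,0,0,0,0.1],[0,0,0,0,0.1],[0,0,0,0,0.1],[0,0,0,0,0.1],[0,0,0,0,0.1],[0,0,0,0,0.1],[0,0,0,0,0.1],[0,0,0,0,0.1],[0,0,0,0,0.1]]])

```text
t: 19.95
eef_pos: [556.6, 39.4, 40.0]
orientation: [[0.226, 0.974, -0.019], [0.974, -0.226, 0.003], [-0.001, -0.019, -1.0]]
ft_force: [-12.2, 4.7, -1.3]
width: 17.5
grasp_force: 50.0
```

Call:
apply_moves(rows=[[[0,0,0,0,0.1],[0,0,0,0,0.1],[0,0,0,0,0.1],[0,0,0,0,0.1],[0,0,0,0,0.1],[0,0,0,0,0.1],[0,0,0,0,0.1],[0,0,0,0,0.1],[0,0,0,0,0.1],[0,0,0,0,0.1]]])

```text
t: 20.78
eef_pos: [556.6, 39.4, 40.0]
orientation: [[0.226, 0.974, -0.019], [0.974, -0.226, 0.003], [-0.001, -0.019, -1.0]]
ft_force: [-10.6, 3.8, -2.5]
width: 17.7
grasp_force: 50.0
```

Run:
```python
from jig import *
a=snapshot("wrist")
cv2.imwrite("pics/w7.png",cv2.resize(a["image"][20:170,180:400],None,fx=2.6,fy=2.6,interpolation=cv2.INTER_CUBIC))
st=read_state(); p=st["eef_pos"]; print(p,st["ft_force"],"jig x",.974*(p[0]-538.4)-.225*(p[1]-41))
```

```text
[556.60642501  39.39445302  40.00684126] [-11.40899775   4.19293832  -2.09405326] jig x 18.094306035349202
```

View pics/w7.png

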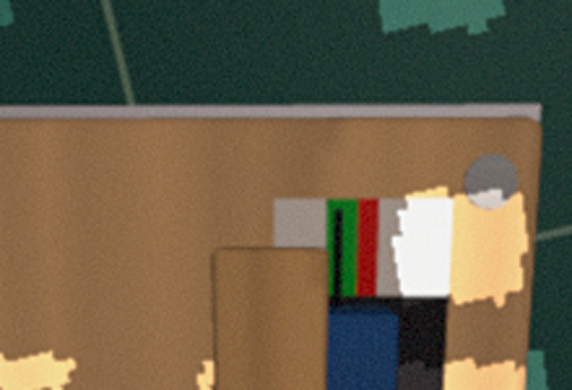

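The pointer still sits at col 338 in the green band after more than 4 s with no drift, so I'm handing in.

```bash
python3 -c "
from workcell import *
print(close_job())"
```

```text
the job is handed in; nothing more can be done
None
```

The knob is past its detent and the pads are up. The board is centred and flush on both pads, held with the pointer in the green band (about 7 mm of travel, 11 N) for over 4 s and still pressed there; I've handed the job in, but no verdict came back.

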